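# Prop the curing oven's door open to cool

## Task

The connector curing oven has to cool down with its door propped open. First lift the aluminium barrel that stands in the door's way and set it down gently, upright, on the floor of the black tray; then swing the oven door fully open by its handle, up to its stop, and flip the steel keeper on the oven roof all the way forward so that its fork sits down over the door's top edge. Do not tip the barrel over, and leave the bottle, the jar on the oven and the small adapter in the tray where they stand.

Things in the scene. Friction and masses are not known exactly. Their poses are not given: they have to be found in the camera images.
- oven: Small white bench oven, 170 deep (x) x 200 wide (y) x 180 high, fixed. Origin on the bench under the middle of its front edge; +x points from the front into the oven, z up. The door closes its front (-x side). Two steel lugs, 42 high, on the roof's front edge carry the keeper.
- door (a joint): Angle of the oven door, rad: 0 closed, grows as it opens towards -x of the oven, stop at 1.571 (square to the front). The stiff hinge stays where it is left. Panel 180 wide, 174 high (top at 178 above the bench), 18 thick, hinged on the oven's +y side; seen from above the door turns clockwise as it opens.
- door_hinge (a point): Point on the door's upright hinge line, at the panel's top, mid-thickness (10 in front of the oven's front, 84.5 to +y of its middle). Its axes turn with the door: the panel reaches from here along -y, its outer face looks to -x.
- door_handle (a point): Grip point on the handle: an upright round steel bar, 12 diameter, 63 long, its axis 40 clear of the door's outer face and 150 from the hinge line. The bar's top is 12 under the door's top; this point lies on its axis, 24 under the door's top (154 above the bench). A level stay joins each end to the panel. Axes turn with the door.
- keeper (a joint): Angle of the keeper, rad: 0 lying back over the roof, 1.571 upright, 3.1416 (its stop) lying forward, level, with its fork down over the top edge of the fully open door. The stiff hinge stays where it is left.
- keeper_pivot (a point): Middle of the keeper's hinge line, 30 above the oven roof (210 above the bench), 9 behind the front edge, 84.5 to +y of the oven's middle. The hinge line runs along the oven's y. Axes turn with the keeper: its arm reaches from here along +x.
- barrel: Aluminium instrument barrel standing in front of the oven door, within its swing: 100 high, foot 48 diameter and 10 high, body 44 diameter up to 85, nose 30 diameter above; 0.3 kg. Origin at the centre of its underside, z up along it.
- tray: Shallow black open tray, 110 (x) x 170 (y) x 25 high, walls 4 thick, fixed to the bench; left or right of the oven. Origin under its centre, on the bench; inner floor about 4 above.
- adapter: Small steel adapter standing in the tray, foot 38 diameter, 30 high. Leave it alone. Origin at the centre of its underside.
- bottle: White bottle on the bench beside the oven's -y side, 52 diameter, 140 high. Leave it alone. Origin at the centre of its underside.
- jar: Amber jar on the oven roof, 44 diameter, 50 high. Leave it alone. Origin at the centre of its underside.
- scope: Inspection scope, fixed, an obstacle: base 140 (x) x 110 (y), leaning display up to 185 high. It stands left or right of the oven, where the tray is not. Origin on the bench under its base's centre.
- keeper_grip (a point): Grip point on the keeper's round dark pin, 10 diameter, 85 from the hinge line. The pin sticks out of the arm's end to the oven's -y side, parallel to the hinge line; its free end is 16 beyond this point, the arm's middle plane 40 to the other side. Arm 20 wide, 8 thick; fork: two prongs 34 apart, 44 long, 53 to 71 from the hinge line, pointing up when the keeper lies back.
There are look-alikes about, which are no part of the job. Leave any blue or green look-alike of the barrel alone.

How it is judged (in metres and radians):
On the way, in this order (a step that is already met when the one before it is completed fails the run):
1. the barrel stands upright on the tray's floor, released (x of barrel in the frame of tray between -0.05 and 0.05 m and y of barrel in the frame of tray between -0.08 and 0.08 m and z of barrel in the frame of tray between -0.005 and 0.012 m and angle between barrel's own z axis and vertical below 0.1 rad and contact force between the fingers and barrel below 0.3 N), for 0.2 s.
2. the door is swung open to its stop (value of joint door above 1.5 rad), for 0.2 s.
3. the keeper lies forward, its fork down over the door's top edge (value of joint keeper above 3 rad and value of joint door above 1.5 rad), for 0.2 s.
At the end, for the whole second after the job is handed in: The barrel stands upright (within 0.1 rad) and at rest on the tray's floor, the door is open to within 0.07 rad of its stop and the keeper is forward to within 0.14 rad of its stop (all of step 3 and x of barrel in the frame of tray between -0.05 and 0.05 m and y of barrel in the frame of tray between -0.08 and 0.08 m and z of barrel in the frame of tray between -0.005 and 0.012 m and angle between barrel's own z axis and vertical below 0.1 rad and linear speed of barrel below 0.03 m/s); the robot touches nothing.
It fails at once if the barrel is tipped over (angle between barrel's own z axis and vertical above 0.6 rad).
It fails at once if the barrel is dropped (let go above its support) or banged down in the tray ((linear speed of barrel above 0.4 m/s and contact force between the fingers and barrel below 0.3 N) or contact force between barrel and tray above 80 N).
It fails at once if the bottle, the jar or the adapter is moved more than 25 mm or tipped (distance of any of bottle, jar, adapter from where it was at the start of the episode above 0.025 m or angle between any of bottle, jar, adapter's own z axis and vertical above 0.4 rad).
It also fails if it takes over 69 s, if anything falls off the work surface, if the arm or the gripper's body presses on something with over 40 N, if the wrist force passes 120 N, or if a joint passes its speed limit or range.

## Robot

A 6-joint arm with a two-finger parallel gripper is mounted at the origin on the work surface. World frame = base frame: x ahead of the robot, y to its left, z up, the work surface at z = 0. Lengths are in mm, angles in rad, forces in N, time in s.
With the tool pointing down it reaches from about 350 to 875 mm from the base axis. Payload 4.2 kg.
Tool frame: the origin (TCP) lies on the mounting face of the last link; the fingertips stand 173 mm ahead of it and the grasp point (between the pads) lies 155 mm ahead of it; z points along the fingers, y is the line along which they close (so a half turn about z gives the same grasp; the last joint's range is limited). The gripper opens to 85 mm and grips with 20 to 120 N. Pads are 22 mm wide; open, the fingers measure 114 mm over their backs; the gripper's body (76 mm by 85 mm) begins 54 mm behind the grasp point. The pads swing forward as they close: fully open they stand 13 mm farther back than shut.
Start: joints at [-0.876, 0.385, 0.008, 0, -1.194, -0.259], TCP at [263.847, -566.555, 404.712] pointing down, gripper open.
Joint ranges: [-3.14, 3.14], [-1.21, 2.06], [-1.07, 1.41], [-3.16, 2.05], [-2.99, -0.16], [-3.1, 3.1]. Speed limits (rad/s): [2.79, 2.79, 3.14, 3.14, 3.14, 3.14].

## Interface

Orientations are given as a unit quaternion [x, y, z, w].
In Python, from bench import arm gives the robot as it stands. The module is installed in compiled form; this text tells all that it offers.
- The arm moves only by the tool move_arm, never from a script. Its arguments are lists of equal length, an entry for each row: "fingers": the finger opening in mm, from 0 to 85.4; "travel": the shift along the tool's x, y, z in mm, a list of three; "dr": the turn, a rotation vector about the tool's x, y, z in rad, a list of three. A call has 1 to 10 rows; each row is the pose to reach, as a shift and turn from the pose commanded when the call began, along the tool's axes at that moment; what a row does not reach only later rows make up. A row lasts 1/10 s, in which the tool goes at most 50 mm and 8.59 degrees, less where a joint would pass 70% of its speed; a pose out of reach is approached as far as the arm can. A call with a gripper value outside its range is refused whole. The fingers move at their own pace and stop on an object; the grip force is fixed at half the most. Time passes only in rows, so rows that repeat a pose let the fingers close. It gives the time, the measured TCP pose, the force, the opening and the grip force at its end, in the units of the state.
- arm.read_state(): the state, without advancing time (a new reading comes with each control period).
- arm.get_image(name): name is "scene" or "side" or "wrist"; returns the picture (400x640x3 uint8, red, green, blue); there is no depth.
- arm.camera_model(name): a dict with "intrinsics" (3x3 intrinsics, pixels), "pose" (4x4, takes a point from camera to world coordinates). Camera axes: x right, y up, looking along -z (the intrinsics and any distortion apply to the point x, -y, -z); pixel columns grow to the right and rows downward; lengths in mm; the calibration is good to about 2 mm. A picture is of the moment at which its call begins: read the wrist's pose just before it. camera_model takes no time and is no camera call; for the wrist camera it gives the pose at the moment of the call.
- arm.job_done(): hands the job in; it is judged then, once.
The state is a dict: "clock": time; "joints": joint angles; "joint_vel": joint speeds; "joint_efforts": joint torques, N m; "position": TCP position; "ee_rot": TCP orientation; "contact_force": force on the tool from outside, world axes, zero at the start; "wrist_torque": the same for the moment, N m; "gripper_width": finger opening in mm; "grasp_force": force on a finger pad.
Only numpy, scipy, OpenCV 4.12 (cv2) and the standard library are available. Lean on these libraries where they do the work, as an engineer would, in place of code of your own. Each camera call takes 0.05 s, during which the arm holds its last target. There are 200 camera calls.

## Working session

There is one attempt and no reset: what is moved stays moved. The work goes in short steps, Python scripts to look and compute and a tool call to move; the robot and the scene stay as the last step left them, time stands still between calls to the robot, and variables do not carry over. Pictures are saved under pics/ and viewed, at most 10 in all, crops included, and the job is handed in when it is done.

Besides the shell and the picture viewer there is one more tool, called as name(argument=value, ...), one argument or row to a line, values as JSON. move_arm: Moves the arm, as the interface text tells. Its arguments: {"type":"object","properties":{"fingers":{"type":"array","items":{"type":"number"}},"travel":{"type":"array","items":{"type":"array","items":{"type":"number"}}},"dr":{"type":"array","items":{"type":"array","items":{"type":"number"}}}},"required":["fingers","travel","dr"]}

```bash
mkdir -p pics
python3 - <<'E'
from bench import arm
import cv2,numpy as np
s=arm.read_state();print(s['clock'],s['position'],s['ee_rot'],s['gripper_width'])
for n in ['scene','side']:
    cv2.imwrite(f'pics/{n}0.png',arm.get_image(n)[:,:,::-1])
    m=arm.camera_model(n);print(n,m)
E
```

```text
0.0 [ 263.78759429 -566.37926976  403.61594276] [-2.16084982e-01  9.76373943e-01  1.06023899e-03 -2.81178466e-04] 85.30663261941062
scene {'intrinsics': array([[476.17082777,   0.        , 326.86008363],
       [  0.        , 476.17082777, 197.52059802],
       [  0.        ,   0.        ,   1.        ]]), 'pose': array([[-5.83694689e-01, -5.32252136e-01,  6.13195054e-01,
         1.35391586e+03],
       [ 8.11775007e-01, -3.65835535e-01,  4.55176559e-01,
         6.50170371e+02],
       [-1.79401553e-02,  7.63460559e-01,  6.45605240e-01,
         9.97541230e+02],
       [ 0.00000000e+00,  0.00000000e+00,  0.00000000e+00,
         1.00000000e+00]])}
side {'intrinsics': array([[368.60482953,   0.        , 319.17340636],
       [  0.        , 368.60482953, 195.84539368],
       [  0.        ,   0.        ,   1.        ]]), 'pose': array([[-6.45357243e-01,  5.45780976e-01, -5.34450330e-01,
         6.38493388e+01],
       [-7.63854789e-01, -4.55297134e-01,  4.57417075e-01,
         4.96611281e+02],
       [ 6.31583381e-03,  7.03439866e-01,  7.10726716e-01,
         7.87416422e+02],
       [ 0.00000000e+00,  0.00000000e+00,  0.00000000e+00,
         1.00000000e+00]])}
```

View pics/scene0.png

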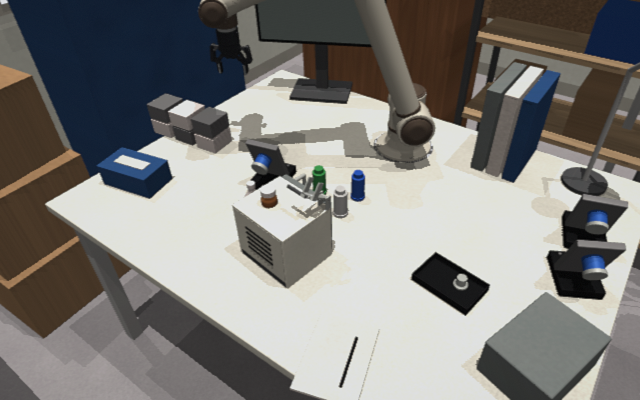

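View pics/side0.png

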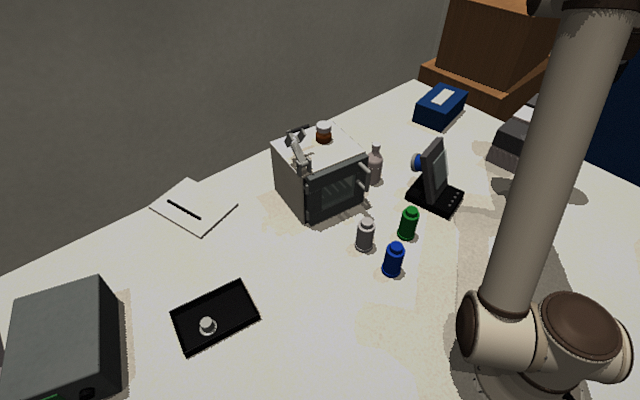

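The scene picture shows the silver barrel at (341,201), green at (319,181), blue at (358,186), the oven at (285,230), and the tray at (450,282) with the adapter at (461,282). In the side picture the silver barrel is at (366,235), green at (409,222), blue at (394,258), and the tray at (215,317). The silver one fits, since it is bare aluminium and stands in front of the door. I'll confirm in enlarged crops.

Run:
```python
import cv2
a=cv2.imread('pics/side0.png')[110:290,250:450]
cv2.imwrite('pics/sc.png',cv2.resize(a,None,fx=4*.83,fy=4*.83,interpolation=cv2.INTER_CUBIC))
b=cv2.imread('pics/scene0.png')[150:330,225:495]
cv2.imwrite('pics/cc.png',cv2.resize(b,None,fx=2.95,fy=2.95,interpolation=cv2.INTER_CUBIC))
```

```text
(no output)
```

View pics/sc.png

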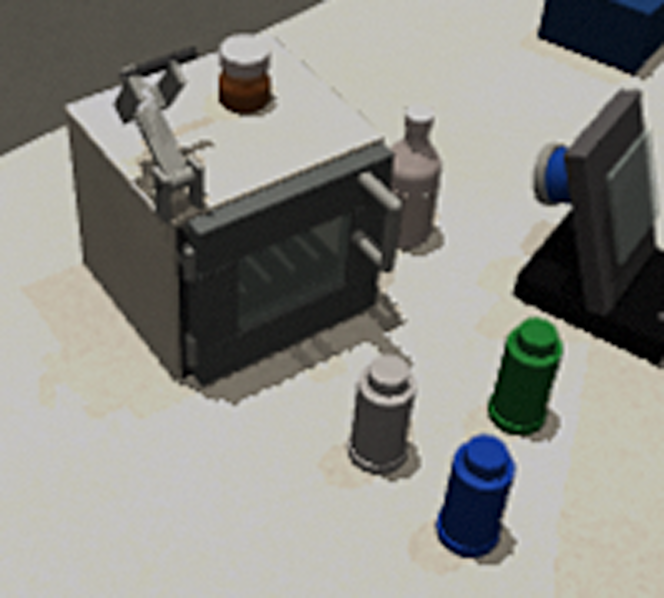

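View pics/cc.png

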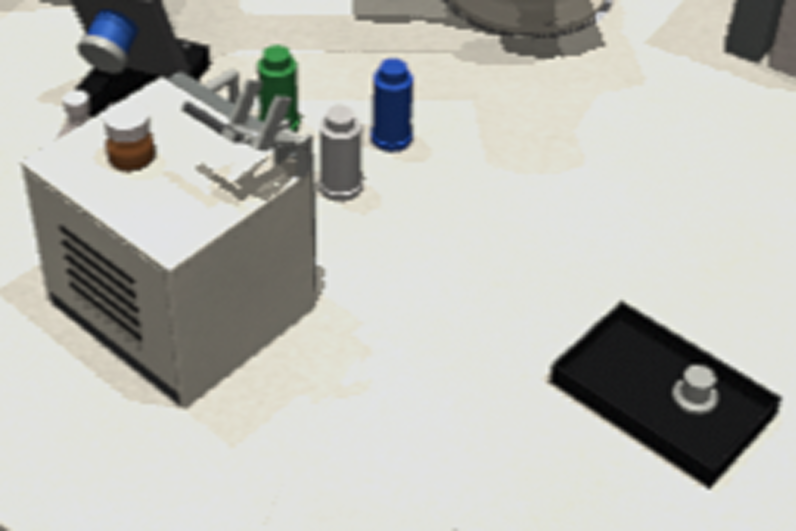

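The crops confirm it: the silver barrel is at side crop (385,415) and the blue and green look-alikes stand apart from it. The tray's free half is the one towards the oven.

```bash
cat > h.py <<'E'
from bench import arm
import numpy as np, cv2
from scipy.optimize import least_squares
from scipy.spatial.transform import Rotation as R
def proj(m,P):
    P=np.atleast_2d(P);T=np.linalg.inv(m['pose']);c=P@T[:3,:3].T+T[:3,3]
    c=c*[1,-1,-1];u=c@m['intrinsics'].T;return u[:,:2]/u[:,2:]
def ray(m,uv,z):
    d=np.linalg.inv(m['intrinsics'])@[uv[0],uv[1],1];d=m['pose'][:3,:3]@(d*[1,-1,-1]);o=m['pose'][:3,3]
    return o+d*(z-o[2])/d[2]
def place(p,L):
    L=np.atleast_2d(L);c,s=np.cos(p[2]),np.sin(p[2])
    return np.c_[p[0]+c*L[:,0]-s*L[:,1],p[1]+s*L[:,0]+c*L[:,1],L[:,2]]
def fit(obs,p0):
    f=lambda p:np.concatenate([(proj(m,place(p,l))-uv).ravel() for m,l,uv in obs])
    r=least_squares(f,p0,loss='soft_l1');return r.x,r.fun.reshape(-1,2)
E
cat > m1.py <<'E'
from h import *
S=arm.camera_model('side');C=arm.camera_model('scene')
s=lambda u,v:np.array([250+u/3.32,110+v/3.32]);c=lambda u,v:np.array([225+u/2.95,150+v/2.95])
obs=[(S,[170,100,180],s(68,105)),(S,[0,-100,180],s(392,138)),(S,[0,100,0],s(183,380)),(S,[170,100,0],s(85,265)),(S,[170,-100,180],s(275,38)),
(C,[170,100,180],c(172,268)),(C,[170,-100,180],c(25,163)),(C,[0,-100,180],c(160,80)),(C,[0,100,180],c(315,175)),(C,[170,100,0],c(185,405)),(C,[170,-100,0],c(50,298)),(C,[0,100,0],c(318,295)),
(S,[-59,-65.5,166],s(394,203)),(S,[-59,-65.5,103],s(388,268))]
o,f=fit(obs,[500,-150,0.]);print('oven',o,'\n',f.round(1).tolist())
b,f=fit([(S,[0,0,100],s(390,370)),(S,[0,0,0],s(380,460)),(C,[0,0,100],c(342,114)),(C,[0,0,0],c(341,187))],[450,0,0]);print('barrel',b,f.round(1).tolist())
for n,p,z in [('adapter',(695,395),4),('trayA',(622,303),25),('trayB',(780,400),25),('trayC',(550,370),25),('trayD',(708,466),25),('blue',(391,140),0),('green',(275,118),0)]:
    print(n,ray(C,c(*p),z).round())
for p in [(239,280),(260,314),(188,354),(170,318)]: print('tray side z25',ray(S,p,25).round())
print('adapter side',ray(S,(207,330),4),'bottle',ray(S,s(418,240),0),'green',ray(S,s(520,420),0),'blue',ray(S,s(470,540),0),'scopebase',ray(S,s(520,285),15))
T=np.linalg
inv=lambda p:((np.array(p)[:2]-o[:2])@np.array([[np.cos(o[2]),-np.sin(o[2])],[np.sin(o[2]),np.cos(o[2])]]))
print('barrel in oven',inv(b))
E
python3 m1.py
```

```text
oven [ 5.80753871e+02  1.60762635e+00 -1.39589252e-01] 
 [[-1.0, 0.5], [-1.4, -0.3], [-2.2, 1.6], [-0.9, -0.1], [-1.7, -1.3], [-0.2, -2.0], [-1.3, -2.9], [0.8, -3.7], [-0.4, -4.5], [0.6, -0.6], [-0.7, -1.5], [-0.7, 2.3], [0.8, 1.3], [0.1, -0.5]]
barrel [436.0868383   22.04365148   0.        ] [[-0.2, 0.6], [-1.0, -1.8], [-0.1, -2.1], [0.2, -2.1]]
adapter [497. 448.   4.]
trayA [451. 351.  25.]
trayB [478. 515.  25.]
trayC [562. 334.  25.]
trayD [580. 492.  25.]
blue [350.  29.   0.]
green [391. -99.   0.]
tray side z25 [545. 333.  25.]
tray side z25 [441. 343.  25.]
tray side z25 [462. 504.  25.]
tray side z25 [559. 499.  25.]
adapter side [494.27496877 448.68825333   4.        ] bottle [ 5.87959991e+02 -1.84691660e+02  1.13686838e-13] green [385.22263553 -92.25279668   0.        ] blue [334.25746597  25.1450405    0.        ] scopebase [ 479.16626405 -198.93976258   15.        ]
barrel in oven [-1.46103284e+02  1.08802249e-01]
```

```bash
cat >> h.py <<'E'
def go(p,yaw,s=None):
    # tool pointing down, tool y axis at world angle yaw (or its half turn, whichever nearer)
    s=s or arm.read_state();R0=R.from_quat(s['ee_rot']);best=None
    for k in (0,np.pi):
        a=yaw+k;y=np.array([np.cos(a),np.sin(a),0]);z=np.array([0,0,-1.]);Rt=R.from_matrix(np.c_[np.cross(y,z),y,z])
        dr=(R0.inv()*Rt).as_rotvec()
        if best is None or np.linalg.norm(dr)<np.linalg.norm(best):best=dr
    print('travel',R0.inv().apply(np.array(p)-s['position']).round(1),'dr',best.round(3),'at',np.round(s['position'],1),'j',np.round(s['joints'],2),'t',s['clock'])
E
python3 -c "
from h import *
go([436,22,400],np.pi/2-.14)"
```

```text
travel [-404.4  460.8    4.6] dr [ 0.002 -0.001  0.576] at [ 263.8 -566.4  403.7] j [-0.88  0.39  0.01 -0.   -1.19 -0.26] t 0.1
```

move_arm(
  fingers=[85, 85, 85, 85, 85, 85, 85, 85, 85, 85],
  travel=[
    [-404, 461, 4],
    [-404, 461, 4],
    [-404, 461, 4],
    [-404, 461, 4],
    [-404, 461, 4],
    [-404, 461, 4],
    [-404, 461, 4],
    [-404, 461, 4],
    [-404, 461, 4],
    [-404, 461, 4],
  ],
  dr=[
    [0, 0, 0.576],
    [0, 0, 0.576],
    [0, 0, 0.576],
    [0, 0, 0.576],
    [0, 0, 0.576],
    [0, 0, 0.576],
    [0, 0, 0.576],
    [0, 0, 0.576],
    [0, 0, 0.576],
    [0, 0, 0.576],
  ],
)

```text
clock: 1.1
position: [400.4, -96.1, 401.6]
ee_rot: [0.07, 0.998, 0.0, 0.0]
contact_force: [0.8, -0.7, 0.1]
gripper_width: 84.7
grasp_force: 0.0
```

```bash
python3 -c "
from h import *
go([416,22,400],np.pi/2-.14)"
```

```text
travel [  1.1 119.1   1.7] dr [ 0.  0. -0.] at [400.4 -96.1 401.6] j [ 0.16  0.01 -0.48 -0.   -1.08 -1.87] t 1.1
```

move_arm(
  fingers=[85, 85, 85, 85],
  travel=[
    [1, 119, 2],
    [1, 119, 2],
    [1, 119, 2],
    [1, 119, 2],
  ],
  dr=[
    [0, 0, 0],
    [0, 0, 0],
    [0, 0, 0],
    [0, 0, 0],
  ],
)

```text
clock: 1.5
position: [416.5, 22.1, 399.3]
ee_rot: [0.068, 0.998, 0.0, -0.0]
contact_force: [0.4, -0.1, 1.2]
gripper_width: 84.8
grasp_force: 0.0
```

Run:
```python
from h import *
s=arm.read_state();m=arm.camera_model('wrist');im=arm.get_image('wrist');cv2.imwrite('pics/w1.png',im[:,:,::-1])
np.savez('w1.npz',K=m['intrinsics'],pose=m['pose']);print(s['position'],m)
for n,P in [('barrel',[436,22,100]),('blue',[342,27,100]),('handle',place([580.7,1.6,-.14],[-59,-65.5,166])[0])]:print(n,proj(m,P))
```

```text
[416.51014983  22.14946157 399.31549921] {'intrinsics': array([[315.63935904,   0.        , 317.00258819],
       [  0.        , 315.63935904, 204.42188452],
       [  0.        ,   0.        ,   1.        ]]), 'pose': array([[ 1.35579884e-01, -9.57203526e-01, -2.55694163e-01,
         3.52182247e+02],
       [ 9.90765445e-01,  1.30625129e-01,  3.63443194e-02,
         3.20696050e+01],
       [-1.38882764e-03, -2.58260500e-01,  9.66074317e-01,
         3.68243787e+02],
       [ 0.00000000e+00,  0.00000000e+00,  0.00000000e+00,
         1.00000000e+00]])}
barrel [[318.97988101 218.20643817]]
blue [[309.58784734 108.07789424]]
handle [[232.47993967 353.49850728]]
```

View pics/w1.png

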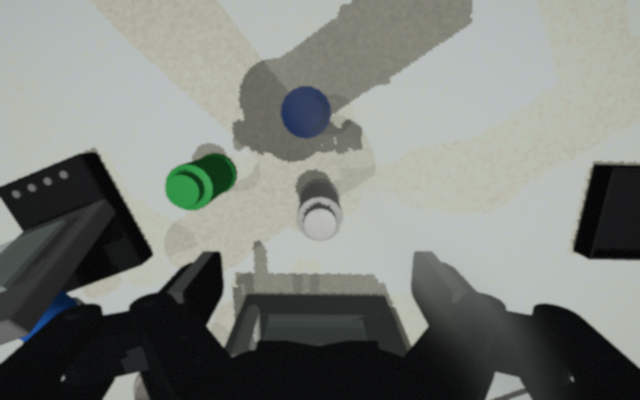

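The silver barrel's nose top is at (320,222) in the wrist picture, blue at (306,111), green at (190,187). The door's foot edge runs from (240,293) to (383,295), with the handle near (253,325). The tray's near end is at (590,210).

Run:
```python
from h import *
a=cv2.imread('pics/w1.png')[230:370,215:400]
cv2.imwrite('pics/w1c.png',cv2.resize(a,None,fx=4,fy=4,interpolation=cv2.INTER_CUBIC))
z=np.load('w1.npz');m=dict(intrinsics=z['K'],pose=z['pose'])
print('barrel top',ray(m,(320,222),100))
o=[580.75,1.6,-.14]
for l in [[-19,84.5,4],[-19,-95.5,4],[-59,-65.5,166],[-59,-65.5,103],[-19,-65.5,103],[-19,-95.5,178],[0,100,0]]:print(l,proj(m,place(o,l)).round(),(4*(proj(m,place(o,l))-[215,230])).round())
```

```text
barrel top [439.63903465  22.42723135 100.        ]
[-19, 84.5, 4] [[384. 290.]] [[675. 242.]]
[-19, -95.5, 4] [[244. 290.]] [[116. 239.]]
[-59, -65.5, 166] [[232. 354.]] [[ 70. 494.]]
[-59, -65.5, 103] [[250. 306.]] [[139. 305.]]
[-19, -65.5, 103] [[252. 342.]] [[147. 448.]]
[-19, -95.5, 178] [[192. 409.]] [[-92. 718.]]
[0, 100, 0] [[394. 302.]] [[716. 287.]]
```

View pics/w1c.png

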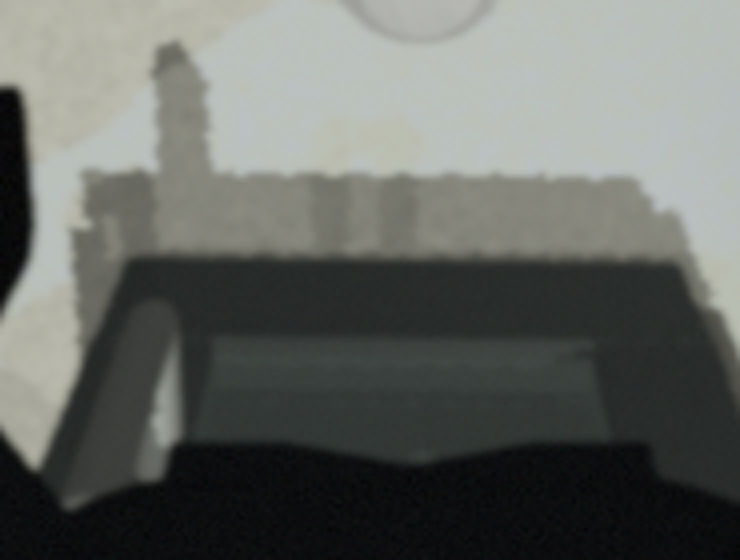

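The wrist picture puts the barrel at (439,22). The door foot edge sits about 5 mm further +x and 3 mm further +y than my fit. Next is the barrel grasp.

```bash
python3 -c "
from h import *
go([438.5,22.3,217],np.pi/2-.14)"
```

```text
travel [-22.    4.5 182.2] dr [-0.    -0.001  0.003] at [416.2  20.9 399.3] j [ 0.44  0.03 -0.47 -0.   -1.07 -2.15] t 1.55
```

move_arm(
  fingers=[85, 85, 85, 85, 85, 85, 85, 85, 85],
  travel=[
    [-22, 4, 0],
    [-22, 4, 40],
    [-22, 4, 75],
    [-22, 4, 105],
    [-22, 4, 135],
    [-22, 4, 160],
    [-22, 4, 182],
    [-22, 4, 182],
    [-22, 4, 182],
  ],
  dr=[
    [0, 0, 0],
    [0, 0, 0],
    [0, 0, 0],
    [0, 0, 0],
    [0, 0, 0],
    [0, 0, 0],
    [0, 0, 0],
    [0, 0, 0],
    [0, 0, 0],
  ],
)

```text
clock: 2.45
position: [438.8, 20.0, 217.8]
ee_rot: [0.071, 0.998, -0.0, -0.0]
contact_force: [1.3, 0.1, 0.0]
gripper_width: 85.2
grasp_force: 0.0
```

move_arm(
  fingers=[30, 30, 30, 30, 30, 30, 30, 30],
  travel=[
    [0, 0, 0],
    [0, 0, 0],
    [0, 0, 0],
    [0, 0, 0],
    [0, 0, 0],
    [0, 0, 0],
    [0, 0, 0],
    [0, 0, 0],
  ],
  dr=[
    [0, 0, 0],
    [0, 0, 0],
    [0, 0, 0],
    [0, 0, 0],
    [0, 0, 0],
    [0, 0, 0],
    [0, 0, 0],
    [0, 0, 0],
  ],
)

```text
clock: 3.25
position: [439.0, 21.1, 218.8]
ee_rot: [0.07, 0.998, 0.0, 0.001]
contact_force: [-0.8, 0.9, 5.8]
gripper_width: 42.9
grasp_force: 60.3
```

move_arm(
  fingers=[30, 30, 30],
  travel=[
    [0, 0, -30],
    [0, 0, -80],
    [0, 0, -80],
  ],
  dr=[
    [0, 0, 0],
    [0, 0, 0],
    [0, 0, 0],
  ],
)

```text
clock: 3.55
position: [440.5, 21.5, 303.1]
ee_rot: [0.069, 0.998, 0.003, 0.006]
contact_force: [0.9, 1.0, -3.2]
gripper_width: 42.7
grasp_force: 62.7
```

```bash
python3 -c "
from h import *
go([502,362,300],np.pi/2-.14);print(arm.read_state()['gripper_width'])"
```

```text
travel [-13.9 345.7   5.3] dr [0.006 0.012 0.002] at [440.5  21.5 303.1] j [ 0.42  0.18 -0.57  0.   -0.8  -2.13] t 3.55
42.68377470039588
```

move_arm(
  fingers=[30, 30, 30, 30, 30, 30, 30, 30, 30, 30],
  travel=[
    [-1, 25, 0],
    [-2, 65, 0],
    [-4, 105, 0],
    [-6, 150, 0],
    [-8, 195, 0],
    [-10, 240, 0],
    [-12, 285, 2],
    [-13, 320, 4],
    [-14, 340, 5],
    [-14, 346, 5],
  ],
  dr=[
    [0, 0, 0],
    [0, 0, 0],
    [0, 0, 0],
    [0, 0, 0],
    [0, 0, 0],
    [0, 0, 0],
    [0, 0, 0],
    [0, 0, 0],
    [0, 0, 0],
    [0, 0, 0],
  ],
)

```text
clock: 4.55
position: [500.4, 363.4, 290.2]
ee_rot: [0.069, 0.998, -0.001, -0.001]
contact_force: [-0.2, 0.1, -3.8]
gripper_width: 43.3
grasp_force: 62.6
```

Run:
```python
from h import *
s=arm.read_state();m=arm.camera_model('wrist');im=arm.get_image('wrist');cv2.imwrite('pics/w2.png',im[:,:,::-1])
np.savez('w2.npz',K=m['intrinsics'],pose=m['pose']);print(s['position'],s['ee_rot'],s['joints'])
```

```text
[500.44635185 363.41454688 290.1620606 ] [ 6.92838533e-02  9.97596009e-01 -8.36422273e-04 -1.11880341e-03] [ 8.89241021e-01  4.73060496e-01 -1.57996220e-01 -1.07525902e-03
 -9.42394817e-01 -2.59808304e+00]
```

View pics/w2.png

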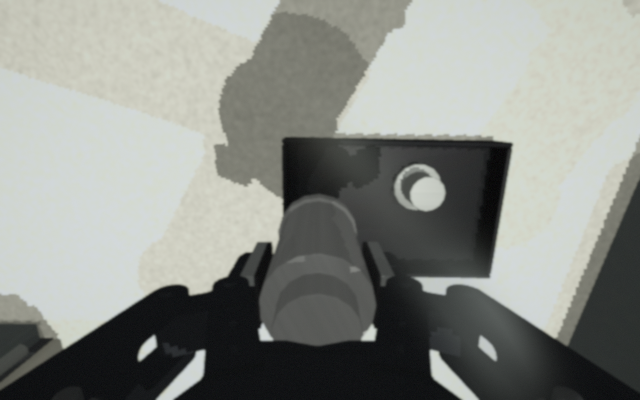

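The barrel is held upright, nose at (318,315). The tray rim corners show at (282,138), (512,143) and (490,278), and the adapter foot at (417,188).

Run:
```python
from h import *
z=np.load('w2.npz');m=dict(intrinsics=z['K'],pose=z['pose'])
for p in [(282,138),(512,143),(490,278)]:print(ray(m,p,25).round(1))
print('adapter',ray(m,(417,189),8).round(1))
t,f=fit([(m,[-55,-85,25],np.array([282,138])),(m,[-55,85,25],np.array([512,143])),(m,[55,85,25],np.array([490,278]))],[510,422,-.14]);print(t,f.round(1).tolist())
print(place(t,[4,-42,0]))
go([*place(t,[4,-42,0])[0][:2],290],np.pi/2-.14)
```

```text
[444.6 345.8  25. ]
[471.3 511.3  25. ]
[578.6 495.5  25. ]
adapter [500.4 445.7   8. ]
[ 5.12059122e+02  4.20076873e+02 -1.57239694e-01] [[-1.5, 0.0], [1.9, -0.6], [-0.1, 1.2]]
[[509.43288778 377.96864444   0.        ]]
travel [-6.8 16.1  0.3] dr [-0.002 -0.002  0.001] at [500.4 363.  290.4] j [ 0.89  0.47 -0.16 -0.   -0.94 -2.6 ] t 4.6
```

move_arm(
  fingers=[30, 30, 30, 30, 30, 30, 30, 30, 30],
  travel=[
    [-7, 16, 0],
    [-7, 16, 0],
    [-7, 16, 15],
    [-7, 16, 32],
    [-7, 16, 47],
    [-7, 16, 56],
    [-7, 16, 62],
    [-7, 16, 64],
    [-7, 16, 64],
  ],
  dr=[
    [0, 0, 0],
    [0, 0, 0],
    [0, 0, 0],
    [0, 0, 0],
    [0, 0, 0],
    [0, 0, 0],
    [0, 0, 0],
    [0, 0, 0],
    [0, 0, 0],
  ],
)

```text
clock: 5.5
position: [510.1, 376.2, 228.8]
ee_rot: [0.07, 0.998, 0.0, 0.0]
contact_force: [-2.0, -0.6, -2.4]
gripper_width: 42.5
grasp_force: 62.7
```

move_arm(
  fingers=[30, 30, 30, 30],
  travel=[
    [0, 0, 1],
    [0, 0, 2],
    [0, 0, 3],
    [0, 0, 3],
  ],
  dr=[
    [0, 0, 0],
    [0, 0, 0],
    [0, 0, 0],
    [0, 0, 0],
  ],
)

```text
clock: 5.9
position: [510.0, 376.4, 225.6]
ee_rot: [0.07, 0.998, 0.0, -0.0]
contact_force: [0.5, 0.3, -3.3]
gripper_width: 42.6
grasp_force: 62.7
```

Still hanging, with no contact yet, so I keep lowering slowly.

move_arm(
  fingers=[30, 30, 30, 30, 30],
  travel=[
    [0, 0, 1],
    [0, 0, 2],
    [0, 0, 3],
    [0, 0, 3],
    [0, 0, 3],
  ],
  dr=[
    [0, 0, 0],
    [0, 0, 0],
    [0, 0, 0],
    [0, 0, 0],
    [0, 0, 0],
  ],
)

```text
clock: 6.4
position: [510.1, 376.4, 222.9]
ee_rot: [0.07, 0.998, 0.0, 0.0]
contact_force: [-1.1, -0.4, -1.3]
gripper_width: 42.5
grasp_force: 62.9
```

move_arm(
  fingers=[30, 30, 30, 30],
  travel=[
    [0, 0, 0.7],
    [0, 0, 1.4],
    [0, 0, 1.4],
    [0, 0, 1.4],
  ],
  dr=[
    [0, 0, 0],
    [0, 0, 0],
    [0, 0, 0],
    [0, 0, 0],
  ],
)

```text
clock: 6.8
position: [510.0, 376.4, 222.9]
ee_rot: [0.07, 0.998, 0.0, 0.0]
contact_force: [-3.8, -0.9, 6.4]
gripper_width: 42.7
grasp_force: 63.8
```

move_arm(
  fingers=[46, 50, 56, 62, 66, 66],
  travel=[
    [0, 0, 0],
    [0, 0, 0],
    [0, 0, 0],
    [0, 0, 0],
    [0, 0, 0],
    [0, 0, 0],
  ],
  dr=[
    [0, 0, 0],
    [0, 0, 0],
    [0, 0, 0],
    [0, 0, 0],
    [0, 0, 0],
    [0, 0, 0],
  ],
)

```text
clock: 7.4
position: [510.1, 376.4, 221.1]
ee_rot: [0.07, 0.998, -0.0, 0.0]
contact_force: [0.0, 0.0, 0.3]
gripper_width: 66.2
grasp_force: 0.0
```

move_arm(
  fingers=[66, 66, 66, 66, 66],
  travel=[
    [0, 0, -25],
    [0, 0, -65],
    [0, 0, -110],
    [0, 0, -150],
    [0, 0, -180],
  ],
  dr=[
    [0, 0, 0],
    [0, 0, 0],
    [0, 0, 0],
    [0, 0, 0],
    [0, 0, 0],
  ],
)

```text
clock: 7.9
position: [510.1, 376.3, 404.6]
ee_rot: [0.07, 0.998, 0.001, 0.001]
contact_force: [0.5, 0.6, -0.4]
gripper_width: 65.9
grasp_force: 0.0
```

Run:
```python
from h import *
o=[583.5,3.8,-.14]
for l in [[-59,-65.5],[-160,133.5],[94,44.5],[-76,44.5]]:print(l,place(o,[*l,0]).round(1))
s=arm.read_state();m=arm.camera_model('scene')
im=arm.get_image('scene');cv2.imwrite('pics/s2.png',im[:,:,::-1])
h=place(o,[-59,-65.5,0])[0]
go([h[0]-70,h[1],400],np.pi/2-.14)
```

```text
[-59, -65.5] [[515.9 -52.8   0. ]]
[-160, 133.5] [[443.7 158.3   0. ]]
[94, 44.5] [[682.8  34.7   0. ]]
[-76, 44.5] [[514.5  58.5   0. ]]
travel [   4.8 -434.5    5.9] dr [0.01  0.009 0.001] at [510.8 376.7 410. ] j [ 0.89  0.4   0.04  0.   -1.2  -2.6 ] t 7.95
```

move_arm(
  fingers=[60, 60, 60, 60, 60, 60, 60, 60, 60, 60],
  travel=[
    [0, -45, 0],
    [0, -90, 0],
    [0, -140, 2],
    [0, -190, 4],
    [-10, -240, 6],
    [-20, -290, 6],
    [-35, -340, 6],
    [-50, -380, 6],
    [-64, -415, 6],
    [-64, -425, 6],
  ],
  dr=[
    [0, 0, -0.15],
    [0, 0, -0.3],
    [0, 0, -0.45],
    [0, 0, -0.6],
    [0, 0, -0.75],
    [0, 0, -0.9],
    [0, 0, -1.05],
    [0, 0, -1.2],
    [0, 0, -1.35],
    [0, 0, -1.5],
  ],
)

```text
clock: 8.95
position: [514.3, -56.1, 394.9]
ee_rot: [-0.598, 0.802, -0.0, -0.0]
contact_force: [-1.5, 0.2, 0.3]
gripper_width: 59.8
grasp_force: 0.0
```

move_arm(
  fingers=[60, 60, 60, 60, 60, 60, 60, 60, 60, 60],
  travel=[
    [0, 0, 0],
    [0, 0, 0],
    [0, 0, 0],
    [0, 0, 0],
    [0, 0, 0],
    [0, 0, 0],
    [0, 0, 0],
    [0, 0, 0],
    [0, 0, 0],
    [0, 0, 0],
  ],
  dr=[
    [0, 0, -0.15],
    [0, 0, -0.3],
    [0, 0, -0.45],
    [0, 0, -0.6],
    [0, 0, -0.75],
    [0, 0, -0.9],
    [0, 0, -1.05],
    [0, 0, -1.2],
    [0, 0, -1.35],
    [0, 0, -1.5],
  ],
)

```text
clock: 9.95
position: [513.9, -53.4, 394.9]
ee_rot: [0.984, -0.177, -0.0, -0.0]
contact_force: [-0.5, 0.4, 0.4]
gripper_width: 59.8
grasp_force: 0.0
```

Run:
```python
from h import *
o=[583.5,3.8,-.14]
h=place(o,[-59,-65.5,0])[0]
go([h[0],h[1],400],np.pi/2-.14)
m=arm.camera_model('wrist');im=arm.get_image('wrist')
w=im[:,:,::-1];s=cv2.imread('pics/s2.png')[230:330,400:510]
s=cv2.resize(s,(440,400),interpolation=cv2.INTER_CUBIC)
cv2.imwrite('pics/w3.png',cv2.resize(np.hstack([w,s]),(800,296),interpolation=cv2.INTER_AREA))
for l in [[-59,-65.5,166],[-59,-65.5,103],[-19,-65.5,166],[-19,84.5,178],[-19,-95.5,178]]:print(l,(proj(m,place(o,l))*800/1080).round())
np.savez('w3.npz',K=m['intrinsics'],pose=m['pose'])
```

```text
travel [ 1.7 -1.3 -5.1] dr [-0.     0.    -0.217] at [513.9 -53.4 394.9] j [ 0.21  0.21 -0.27 -0.   -1.09  1.  ] t 9.95
[-59, -65.5, 166] [[234. 163.]]
[-59, -65.5, 103] [[234. 146.]]
[-19, -65.5, 166] [[224. 119.]]
[-19, 84.5, 178] [[ 47. 160.]]
[-19, -95.5, 178] [[261. 112.]]
```

View pics/w3.png

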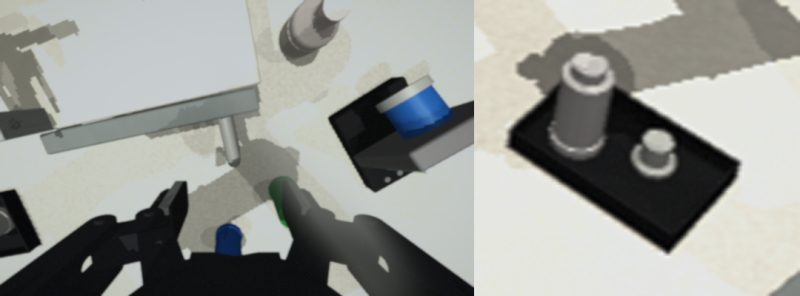

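The handle bar top is at (236,160) and the panel's outer edge runs (46,153)–(259,108), about 3 mm further +x than predicted. In the right half, the barrel stands upright in the tray beside the untouched adapter.

Run:
```python
from h import *
o=[586,5,-.14]
h=place(o,[-59,-65.5,0])[0];print(h)
go([h[0],h[1],309],np.pi/2-.14)
```

```text
[518.43718221 -51.62610399   0.        ]
travel [ 3.6 -3.2 85.9] dr [ 0.     0.    -0.213] at [513.9 -53.4 394.9] j [ 0.21  0.21 -0.27 -0.   -1.09  1.01] t 10.0
```

move_arm(
  fingers=[60, 60, 60, 60, 60, 60, 60, 60],
  travel=[
    [4, -3, 0],
    [4, -3, 0],
    [4, -3, 20],
    [4, -3, 45],
    [4, -3, 65],
    [4, -3, 80],
    [4, -3, 86],
    [4, -3, 86],
  ],
  dr=[
    [0, 0, -0.12],
    [0, 0, -0.213],
    [0, 0, -0.213],
    [0, 0, -0.213],
    [0, 0, -0.213],
    [0, 0, -0.213],
    [0, 0, -0.213],
    [0, 0, -0.213],
  ],
)

```text
clock: 10.8
position: [518.7, -52.1, 308.4]
ee_rot: [0.997, -0.076, -0.001, 0.0]
contact_force: [-0.0, 0.3, 0.2]
gripper_width: 60.2
grasp_force: 0.0
```

move_arm(
  fingers=[0, 0, 0, 0, 0, 0, 0, 0],
  travel=[
    [0, 0, 0],
    [0, 0, 0],
    [0, 0, 0],
    [0, 0, 0],
    [0, 0, 0],
    [0, 0, 0],
    [0, 0, 0],
    [0, 0, 0],
  ],
  dr=[
    [0, 0, 0],
    [0, 0, 0],
    [0, 0, 0],
    [0, 0, 0],
    [0, 0, 0],
    [0, 0, 0],
    [0, 0, 0],
    [0, 0, 0],
  ],
)

```text
clock: 11.6
position: [518.2, -53.0, 310.1]
ee_rot: [0.997, -0.075, -0.001, 0.001]
contact_force: [-3.2, -4.6, 3.0]
gripper_width: 10.6
grasp_force: 58.4
```

move_arm(
  fingers=[0, 0, 0, 0, 0, 0, 0, 0, 0, 0],
  travel=[
    [-11.8, -4.4, 0],
    [-23.3, -9.7, 0],
    [-34.3, -16, 0],
    [-44.7, -23, 0],
    [-54.5, -31, 0],
    [-63.7, -39.6, 0],
    [-72.2, -49, 0],
    [-80, -59, 0],
    [-86.7, -69.5, 0],
    [-91.7, -78.5, 0],
  ],
  dr=[
    [0, 0, 0.08],
    [0, 0, 0.16],
    [0, 0, 0.24],
    [0, 0, 0.32],
    [0, 0, 0.4],
    [0, 0, 0.48],
    [0, 0, 0.56],
    [0, 0, 0.64],
    [0, 0, 0.72],
    [0, 0, 0.785],
  ],
)

```text
clock: 12.6
position: [439.0, 39.0, 310.1]
ee_rot: [0.892, -0.452, -0.0, 0.001]
contact_force: [-2.2, -3.1, 3.9]
gripper_width: 10.8
grasp_force: 59.0
```

Run:
```python
from h import *
o=[586,5,-.14];s=arm.read_state()
c=np.cos(.785);q=np.sin(.785);h=place(o,[-10-49*c-150*q,84.5+49*q-150*c,0])[0]
print('expected',h,s['contact_force']);go([*h[:2],309],np.pi/2-.14-.785)
```

```text
expected [438.60622372  38.92591137   0.        ] [-2.15515889 -3.14416473  3.92919999]
travel [-0.1  0.3  1.1] dr [ 0.002 -0.    -0.014] at [439.   39.  310.1] j [ 0.46  0.17 -0.56  0.   -0.84  0.17] t 12.6
```

move_arm(
  fingers=[0, 0, 0, 0, 0, 0, 0, 0, 0, 0],
  travel=[
    [-11.8, -4.4, 0],
    [-23.3, -9.7, 0],
    [-34.3, -16, 0],
    [-44.7, -23, 0],
    [-54.5, -31, 0],
    [-63.7, -39.6, 0],
    [-72.2, -49, 0],
    [-80, -59, 0],
    [-86.7, -69.5, 0],
    [-91.7, -78.5, 0],
  ],
  dr=[
    [0, 0, 0.08],
    [0, 0, 0.16],
    [0, 0, 0.24],
    [0, 0, 0.32],
    [0, 0, 0.4],
    [0, 0, 0.48],
    [0, 0, 0.56],
    [0, 0, 0.64],
    [0, 0, 0.72],
    [0, 0, 0.785],
  ],
)

```text
clock: 13.6
position: [447.7, 158.1, 310.0]
ee_rot: [-0.652, 0.759, -0.001, -0.005]
contact_force: [-1.2, -31.0, 16.1]
gripper_width: 10.4
grasp_force: 60.7
```

move_arm(
  fingers=[0, 0, 0, 0, 0],
  travel=[
    [-2, 0, 0],
    [-4, 0, 0],
    [-4, 0, 0],
    [-4, 0, 0],
    [-4, 0, 0],
  ],
  dr=[
    [0, 0, 0],
    [0, 0, 0],
    [0, 0, 0],
    [0, 0, 0],
    [0, 0, 0],
  ],
)

```text
clock: 14.1
position: [448.0, 158.7, 310.0]
ee_rot: [-0.652, 0.758, -0.003, -0.007]
contact_force: [-0.5, -22.5, 10.3]
gripper_width: 10.4
grasp_force: 59.9
```

Run:
```python
from h import *
o=[586,5,-.14];s=arm.read_state()
h=place(o,[-160,133.5,0])[0]
print('expected',h,s['contact_force']);go([*h[:2],309],np.pi/2-.14-1.57)
```

```text
expected [446.19444641 159.52073384   0.        ] [ -0.50597206 -22.48270853  10.28969478]
travel [-0.5  1.9  1. ] dr [ 0.005 -0.014 -0.01 ] at [448.  158.7 310. ] j [ 0.68  0.23 -0.48  0.01 -0.87 -0.84] t 14.1
```

move_arm(
  fingers=[14, 25, 40, 45, 45],
  travel=[
    [0, 0, 0],
    [0, 0, 0],
    [0, 0, 0],
    [0, 0, 0],
    [0, 0, 0],
  ],
  dr=[
    [0, 0, 0],
    [0, 0, 0],
    [0, 0, 0],
    [0, 0, 0],
    [0, 0, 0],
  ],
)

```text
clock: 14.6
position: [449.3, 164.1, 309.2]
ee_rot: [-0.653, 0.758, 0.0, 0.0]
contact_force: [-0.2, 0.5, 0.1]
gripper_width: 44.7
grasp_force: 0.0
```

move_arm(
  fingers=[45, 45, 45, 45, 45, 45],
  travel=[
    [0, 0, -30],
    [0, 0, -75],
    [0, 0, -120],
    [0, 0, -165],
    [0, 0, -190],
    [0, 0, -190],
  ],
  dr=[
    [0, 0, 0],
    [0, 0, 0],
    [0, 0, 0],
    [0, 0, 0],
    [0, 0, 0],
    [0, 0, 0],
  ],
)

```text
clock: 15.2
position: [449.4, 164.0, 503.7]
ee_rot: [-0.653, 0.758, -0.001, 0.005]
contact_force: [-1.0, -0.4, -0.7]
gripper_width: 44.9
grasp_force: 0.0
```

Run:
```python
from h import *
o=[587,5,-.14];s=arm.read_state();print(s['contact_force'],s['ee_rot'])
h=place(o,[94,44.5,0])[0];print('pin',h)
g=place(o,[40,44.5,0])[0];go([*g[:2],495],-.14)
S=arm.camera_model('side');im=arm.get_image('side');a=im[110:240,250:400,::-1]
cv2.imwrite('pics/s3.png',cv2.resize(a,None,fx=4.5,fy=4.5,interpolation=cv2.INTER_CUBIC))
for l in [[94,44.5,210],[94,28.5,210],[94,84.5,210],[9,84.5,210],[-190,93.5,178],[-10,84.5,178]]:print(l,((proj(S,place(o,l))-[250,110])*4.5).round())
```

```text
[-1.03755825 -0.40052042 -0.71161191] [-6.52741501e-01  7.57565306e-01 -7.34369272e-04  4.77501137e-03]
pin [686.28997225  35.94755905   0.        ]
travel [  92.1 -199.1    9.6] dr [-0.007  0.006 -0.008] at [449.4 164.  503.7] j [ 0.69  0.07 -0.16  0.   -1.33 -0.84] t 15.2
[94, 44.5, 210] [[218. 137.]]
[94, 28.5, 210] [[242. 128.]]
[94, 84.5, 210] [[157. 160.]]
[9, 84.5, 210] [[233. 243.]]
[-190, 93.5, 178] [[429. 532.]]
[-10, 84.5, 178] [[252. 307.]]
```

View pics/s3.png

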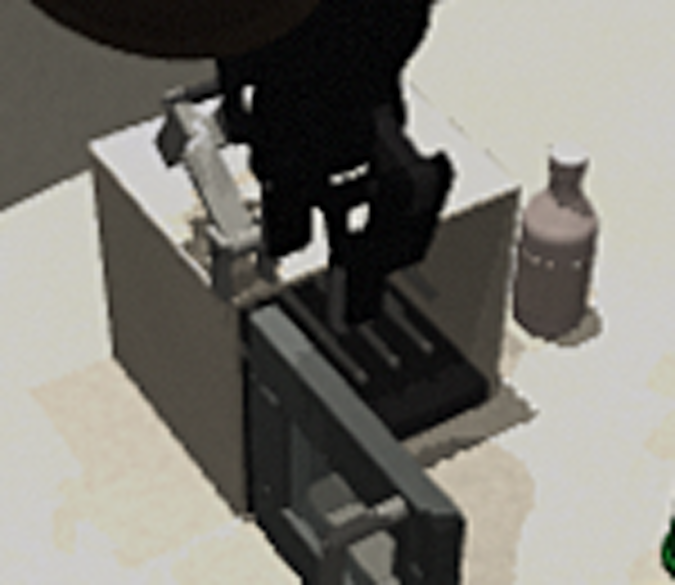

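The door now stands square to the oven, its top edge running (265,310)–(450,510). The keeper arm runs from its lugs at (235,245) up to (190,110), which looks raised above level. I'll fit its angle from the free pin end in the first two pictures.

Run:
```python
from h import *
S=arm.camera_model('side');C=arm.camera_model('scene')
o=[587,5,-.14]
s=np.array([250+195/3.32,110+50/3.32]);c=np.array([225+183/2.95,150+103/2.95])
for t in np.radians([0,10,20,30,40,50]):
    P=place(o,[9+85*np.cos(t),28.5,210+85*np.sin(t)]);print(np.degrees(t).round(),((proj(S,P)-[250,110])*3.32).round(),((proj(C,P)-[225,150])*2.95).round())
print('obs (195,50) (183,103)')
```

```text
0.0 [[179.  95.]] [[177. 157.]]
10.0 [[179.  80.]] [[176. 143.]]
20.0 [[181.  67.]] [[179. 128.]]
30.0 [[185.  57.]] [[183. 112.]]
40.0 [[191.  49.]] [[189.  96.]]
50.0 [[198.  43.]] [[198.  81.]]
obs (195,50) (183,103)
```

Run:
```python
from h import *
o=[587,5,-.14]
g=place(o,[77,44.5,0])[0];print(g);go([*g[:2],510],-.14)
```

```text
[669.45630031  38.319792     0.        ]
travel [  91.5 -236.6   -8.8] dr [-0.003  0.003 -0.009] at [449.1 163.9 500.9] j [ 0.69  0.07 -0.17 -0.   -1.33 -0.84] t 15.25
```

move_arm(
  fingers=[45, 45, 45, 45, 45, 45, 45, 45],
  travel=[
    [12, -35, -6],
    [30, -78, -9],
    [50, -120, -9],
    [65, -165, -9],
    [80, -205, -9],
    [91, -237, -9],
    [91, -237, -9],
    [91, -237, -9],
  ],
  dr=[
    [0, 0, 0],
    [0, 0, 0],
    [0, 0, 0],
    [0, 0, 0],
    [0, 0, 0],
    [0, 0, 0],
    [0, 0, 0],
    [0, 0, 0],
  ],
)

```text
clock: 16.05
position: [670.8, 38.3, 505.0]
ee_rot: [-0.652, 0.758, 0.001, -0.002]
contact_force: [-0.3, 1.1, -0.0]
gripper_width: 45.1
grasp_force: 0.0
```

Run:
```python
from h import *
o=[587,5,-.14]
g=place(o,[77,44.5,0])[0];go([*g[:2],510],-.14)
m=arm.camera_model('wrist');im=arm.get_image('wrist')
S=arm.get_image('side')[80:240,260:400,::-1];S=cv2.resize(S,(350,400),interpolation=cv2.INTER_CUBIC)
cv2.imwrite('pics/w4.png',cv2.resize(np.hstack([im[:,:,::-1],S]),None,fx=.8,fy=.8,interpolation=cv2.INTER_AREA))
np.savez('w4.npz',K=m['intrinsics'],pose=m['pose'])
for d in [30,37,44]:
    t=np.radians(d)
    for y in [28.5,44.5,70]:print(d,y,(proj(m,place(o,[9+85*np.cos(t),y,210+85*np.sin(t)]))*.8).round())
```

```text
travel [ 0.2  1.3 -4.9] dr [ 0.005 -0.002 -0.01 ] at [670.8  38.3 505. ] j [ 0.3   0.43  0.32 -0.   -1.47 -0.45] t 16.05
30 28.5 [[247. 152.]]
30 44.5 [[248. 169.]]
30 70 [[248. 195.]]
37 28.5 [[254. 154.]]
37 44.5 [[254. 172.]]
37 70 [[254. 199.]]
44 28.5 [[262. 156.]]
44 44.5 [[262. 175.]]
44 70 [[262. 202.]]
```

View pics/w4.png

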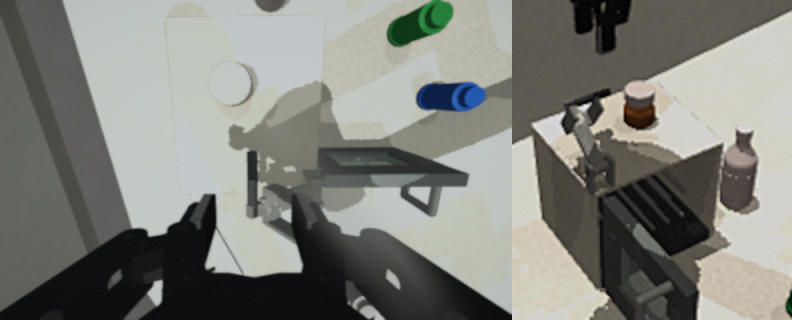

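The dark pin runs (252,150)–(252,213), which gives an angle of about 36° and matches the side fit. The jar at (232,84) and the blue and green look-alikes are clear. I'm going down onto the pin.

Run:
```python
from h import *
o=[587,5,-.14]
g=place(o,[78,42,0])[0];go([*g[:2],415],-.14)
```

```text
travel [ 3.1 -1.2 92.4] dr [ 0.002 -0.    -0.008] at [669.5  39.  507.4] j [ 0.3   0.42  0.32 -0.   -1.47 -0.45] t 16.15
```

move_arm(
  fingers=[45, 45, 45, 45, 45, 45, 45],
  travel=[
    [3, -1, 0],
    [3, -1, 25],
    [3, -1, 50],
    [3, -1, 70],
    [3, -1, 84],
    [3, -1, 92],
    [3, -1, 92],
  ],
  dr=[
    [0, 0, -0.008],
    [0, 0, -0.008],
    [0, 0, -0.008],
    [0, 0, -0.008],
    [0, 0, -0.008],
    [0, 0, -0.008],
    [0, 0, -0.008],
  ],
)

```text
clock: 16.85
position: [670.0, 35.7, 415.7]
ee_rot: [-0.656, 0.755, 0.0, -0.001]
contact_force: [-0.2, -0.1, -0.2]
gripper_width: 45.3
grasp_force: 0.0
```

move_arm(
  fingers=[30, 20, 10, 0, 0, 0, 0],
  travel=[
    [0, 0, 0],
    [0, 0, 0],
    [0, 0, 0],
    [0, 0, 0],
    [0, 0, 0],
    [0, 0, 0],
    [0, 0, 0],
  ],
  dr=[
    [0, 0, 0],
    [0, 0, 0],
    [0, 0, 0],
    [0, 0, 0],
    [0, 0, 0],
    [0, 0, 0],
    [0, 0, 0],
  ],
)

```text
clock: 17.55
position: [670.8, 35.4, 416.8]
ee_rot: [-0.656, 0.755, -0.0, 0.001]
contact_force: [0.3, 1.1, 1.8]
gripper_width: 7.7
grasp_force: 58.6
```

Run:
```python
from h import *
o=[587,5,-.14];s=arm.read_state();print(s['contact_force'],s['gripper_width'],s['grasp_force'])
go([*place(o,[78,42,0])[0][:2],415],-.14)
```

```text
[0.26995368 1.0875972  1.7733293 ] 7.671041108386626 58.58064651489258
travel [-0.2  0.8  1.8] dr [-0.002  0.    -0.001] at [670.8  35.4 416.8] j [ 0.29  0.46  0.15  0.   -1.27 -0.43] t 17.55
```

move_arm(
  fingers=[0, 0, 0, 0, 0, 0, 0, 0, 0, 0],
  travel=[
    [0, 4.8, -6.3],
    [0, 10.6, -12.5],
    [0, 17, -18.1],
    [0, 23.9, -23],
    [0, 31.2, -27.3],
    [0, 39, -30.7],
    [0, 47.1, -33.4],
    [0, 55.4, -35.3],
    [0, 63.8, -36.3],
    [0, 72.3, -36.5],
  ],
  dr=[
    [0, 0, 0],
    [0, 0, 0],
    [0, 0, 0],
    [0, 0, 0],
    [0, 0, 0],
    [0, 0, 0],
    [0, 0, 0],
    [0, 0, 0],
    [0, 0, 0],
    [0, 0, 0],
  ],
)

```text
clock: 18.55
position: [600.2, 45.2, 457.8]
ee_rot: [-0.656, 0.755, -0.005, 0.005]
contact_force: [4.5, 0.8, 9.9]
gripper_width: 8.0
grasp_force: 58.7
```

Run:
```python
from h import *
o=[587,5,-.14];s=arm.read_state();print(s['contact_force'],s['gripper_width'],s['grasp_force'])
t=1.6;go([*place(o,[9+85*np.cos(t),42,0])[0][:2],416.8+85*np.sin(t)-48.5],-.14)
```

```text
[4.45354303 0.79128646 9.85983882] 7.954286061372667 58.733187317848206
travel [-0.3  1.   4.5] dr [-0.014  0.002 -0.   ] at [600.2  45.2 457.8] j [ 0.34  0.31  0.03  0.   -1.28 -0.49] t 18.55
```

move_arm(
  fingers=[0, 0, 0, 0, 0, 0, 0, 0, 0, 0],
  travel=[
    [0, 8.5, 0.7],
    [0, 16.8, 2.2],
    [0, 25, 4.6],
    [0, 32.9, 7.7],
    [0, 40.4, 11.6],
    [0, 47.5, 16.3],
    [0, 54.1, 21.6],
    [0, 60.2, 27.6],
    [0, 65.6, 34.1],
    [0, 70.3, 41.2],
  ],
  dr=[
    [0, 0, 0],
    [0, 0, 0],
    [0, 0, 0],
    [0, 0, 0],
    [0, 0, 0],
    [0, 0, 0],
    [0, 0, 0],
    [0, 0, 0],
    [0, 0, 0],
    [0, 0, 0],
  ],
)

```text
clock: 19.55
position: [528.9, 55.6, 412.8]
ee_rot: [-0.656, 0.755, -0.0, 0.001]
contact_force: [-0.9, 2.7, 2.9]
gripper_width: 7.6
grasp_force: 64.9
```

Run:
```python
from h import *
o=[587,5,-.14];s=arm.read_state();print(s['contact_force'],s['gripper_width'],s['grasp_force'])
t=2.6;go([*place(o,[9+85*np.cos(t),42,0])[0][:2],416.8+85*np.sin(t)-48.5],-.14)
```

```text
[-0.92307495  2.67288851  2.85973993] 7.550635961095538 64.94206309318542
travel [ 0.  -0.7  0.7] dr [-0.002  0.001 -0.001] at [528.9  55.6 412.8] j [ 0.41  0.22 -0.21  0.   -1.14 -0.55] t 19.55
```

move_arm(
  fingers=[0, 0, 0, 0, 0, 0, 0, 0, 0],
  travel=[
    [0, 4, 7.5],
    [0, 7.3, 15.3],
    [0, 9.7, 23.5],
    [0, 11.4, 31.8],
    [0, 12.1, 40.3],
    [0, 12.2, 43.8],
    [0, 12.2, 46],
    [0, 12.2, 46],
    [0, 12.2, 46],
  ],
  dr=[
    [0, 0, 0],
    [0, 0, 0],
    [0, 0, 0],
    [0, 0, 0],
    [0, 0, 0],
    [0, 0, 0],
    [0, 0, 0],
    [0, 0, 0],
    [0, 0, 0],
  ],
)

```text
clock: 20.45
position: [517.5, 57.3, 366.7]
ee_rot: [-0.656, 0.755, -0.0, 0.0]
contact_force: [-1.8, 3.9, 8.9]
gripper_width: 8.0
grasp_force: 69.8
```

Run:
```python
from h import *
o=[587,5,-.14];s=arm.read_state();print(s['contact_force'],s['gripper_width'],s['grasp_force'])
t=3.1416;go([*place(o,[9+85*np.cos(t),42,0])[0][:2],416.8+85*np.sin(t)-48.5],-.14)
```

```text
[-1.76708547  3.87090762  8.93514329] 7.961110092432898 69.75294470787048
travel [ 0.1 -0.1 -1.6] dr [-0.001  0.    -0.001] at [517.5  57.3 366.7] j [ 0.42  0.24 -0.3   0.   -1.03 -0.56] t 20.45
```

move_arm(
  fingers=[0, 0, 0, 0, 0],
  travel=[
    [0, 0, 2],
    [0, 0, 4],
    [0, 0, 5],
    [0, 0, 5],
    [0, 0, 5],
  ],
  dr=[
    [0, 0, 0],
    [0, 0, 0],
    [0, 0, 0],
    [0, 0, 0],
    [0, 0, 0],
  ],
)

```text
clock: 20.95
position: [517.2, 57.3, 366.0]
ee_rot: [-0.656, 0.755, -0.001, 0.001]
contact_force: [-10.9, 4.5, 27.5]
gripper_width: 7.8
grasp_force: 71.9
```

move_arm(
  fingers=[12, 20, 30, 35, 35],
  travel=[
    [0, 0, -3],
    [0, 0, -3],
    [0, 0, -3],
    [0, 0, -3],
    [0, 0, -3],
  ],
  dr=[
    [0, 0, 0],
    [0, 0, 0],
    [0, 0, 0],
    [0, 0, 0],
    [0, 0, 0],
  ],
)

```text
clock: 21.45
position: [517.3, 56.9, 362.5]
ee_rot: [-0.655, 0.755, 0.0, -0.001]
contact_force: [0.5, 0.6, 0.5]
gripper_width: 34.9
grasp_force: 0.0
```

move_arm(
  fingers=[35, 35, 35, 35, 35],
  travel=[
    [0, 0, -25],
    [0, 0, -65],
    [0, 0, -110],
    [0, 0, -150],
    [0, 0, -150],
  ],
  dr=[
    [0, 0, 0],
    [0, 0, 0],
    [0, 0, 0],
    [0, 0, 0],
    [0, 0, 0],
  ],
)

```text
clock: 21.95
position: [517.8, 56.9, 519.7]
ee_rot: [-0.656, 0.755, -0.003, 0.005]
contact_force: [0.9, 0.2, -0.3]
gripper_width: 35.2
grasp_force: 0.0
```

Run:
```python
from h import *
s=arm.read_state();print(s['clock'],s['position'],s['contact_force'],s['gripper_width'])
# dark pin check: mean pixel colour at the forward and at the old pin place, wrist view
m=arm.camera_model('wrist');im=arm.get_image('wrist').astype(int)
o=[587,5,-.14]
for t in (3.14,2.9,2.6):
  for y in (32,38,50):
    u,v=proj(m,place(o,[9+85*np.cos(t),y,210+85*np.sin(t)]))[0];print(t,y,round(u),round(v),im[int(v),int(u)-6:int(u)+7:2].sum(1).tolist() if 0<v<400 and 6<u<633 else '')
```

```text
21.95 [517.81575191  56.8586111  519.74602754] [ 0.89782256  0.1704377  -0.31640067] 35.24986416093257
3.14 32 322 182 [322, 192, 141, 155, 155, 169, 276]
3.14 38 322 188 [160, 129, 140, 140, 150, 149, 164]
3.14 50 322 201 [330, 221, 224, 242, 210, 197, 291]
2.9 32 319 187 [160, 157, 143, 133, 141, 150, 151]
2.9 38 319 194 [221, 213, 178, 135, 140, 149, 144]
2.9 50 319 207 [155, 158, 164, 199, 236, 238, 204]
2.6 32 306 193 [170, 207, 205, 208, 212, 210, 211]
2.6 38 306 200 [243, 321, 334, 347, 351, 350, 341]
2.6 50 306 215 [227, 228, 225, 217, 181, 163, 160]
```

```bash
python3 -c "
from bench import arm
print(arm.job_done())"
```

```text
the job is handed in; nothing more can be done
None
```

I handed the job in at about 22 s of the 69 s allowed: the barrel is upright in the tray, the door is open to its stop, and the keeper is forward at its stop over the door. I judged the keeper from the arm's position, the contact force and a pixel check, not a final picture; the hand-in returned no verdict.

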